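Proof-test an air coupler: close the guard, hold the dead-man dial at the third click

ROBOT

A 6-joint arm with a two-finger parallel gripper is mounted at the origin on a cart in front of the work surface, level with it; the furniture and walls round the work are solid. World frame = base frame: x ahead of the robot, y to its left, z up, the work surface at z = 0. Lengths are in mm, angles in degrees, forces in N, time in s.
With the tool pointing down it reaches from about 300 to 850 mm from the base axis. Payload 4.2 kg.
Tool frame: the origin (TCP) lies on the centre line of the jaws, within the pads' length; the fingertips stand 8 mm ahead of it and the grasp point (between the pads) lies 11 mm behind it; z points along the fingers, y is the line along which they close (so a half turn about z gives the same grasp; the last joint's range is limited). The gripper opens to 91 mm and grips with 3 to 60 N. Pads are 32 mm wide; open, the fingers measure 118 mm over their backs; the gripper's body (76 mm by 178 mm) begins 60 mm behind the grasp point.
Start: joints at [-68.927, 18.312, 89.639, -0, 72.044, -1.146], TCP at [217.443, -532.32, 191.476] pointing down, gripper open.
Joint ranges: [-177.97, 177.97], [-48.28, 115.42], [12.27, 149.76], [-77.06, 257.06], [2.81, 150.46], [-146.56, 146.56]. Speed limits (degrees/s): [147.25, 147.25, 180, 180, 180, 180].

INTERFACE

Orientations are given as [roll, pitch, yaw] about the fixed x, y, z axes, in that order (R = Rz(yaw) Ry(pitch) Rx(roll)).
In Python, from workcell import telemetry, eyes, ticket gives the robot as it stands. The module is installed in compiled form; this text tells all that it offers.
- The arm moves only by the shell command python3 -m crank 'ROWS' [OPENING] [FORCE]. ROWS is JSON, a list of rows, each an object of numbers: "dx", "dy", "dz": the shift along the world's x, y, z normalised to -1 to 1, where 1 is 80 cm; "yaw": the turn about the world's z normalised to -1 to 1, where 1 is 5 degrees. A call has 1 to 10 rows; each row shifts and turns the commanded pose from where the row before left it; what a row does not reach is not made up. A row lasts 1/8 s, in which the tool goes at most 62.5 mm and 10.7 degrees, less where a joint would pass 70% of its speed; a pose out of reach is approached as far as the arm can. A call with a number of a shift or a turn outside -1 to 1 is refused whole. A call with a gripper value outside its range is refused whole. OPENING is the opening, from 0 (shut) to 1 (fully open), set as the call begins (- or left out, the last holds). The fingers move at their own pace and stop on an object; FORCE is the grip in N (left out, the last holds). Time passes only in rows, so rows that do not move let the fingers close. It gives the time, the measured TCP pose, the force, the opening and the grip force at its end, in the units of the state.
- telemetry.state(): the state, without advancing time (a new reading comes with each control period).
- eyes.grab_frame(name): name is "side" or "top"; returns the picture (384x512x3 uint8, red, green, blue); there is no depth.
- eyes.calibration(name): a dict with "camera_matrix" (3x3 intrinsics, pixels), "world_from_camera" (4x4, takes a point from camera to world coordinates). Camera axes: x right, y down, z forward; pixel columns grow to the right and rows downward; lengths in mm; the calibration is good to about 2 mm. A picture is of the moment at which its call begins. calibration takes no time and is no camera call.
- ticket.job_done(): hands the job in; it is judged then, once.
The state is a dict: "time_s": time; "qpos": joint angles; "qvel": joint speeds; "effort": joint torques, N m; "ee_pos": TCP position; "ee_rot": TCP orientation; "force": force on the tool from outside, world axes, zero at the start; "torque": the same for the moment, N m; "gripper_width": finger opening in mm; "gripper_force": force on a finger pad.
Only numpy, scipy, OpenCV 4.12 (cv2) and the standard library are available. Lean on these libraries where they do the work, as an engineer would, in place of code of your own. Each camera call takes 0.05 s, during which the arm holds its last target. There are 200 camera calls.

TASK

Proof-test the air coupler that sits in the bench tester: first swing the open upper half of the guard down and press it fully home, rim to rim on the lower half, because no air may go on with the guard open. Then turn the spring-return dial clockwise past its first two clicks to the third (the mark with three dots), without forcing it against the stop beyond, and hold it there: it springs back when let go, so finish while still holding the dial at the third click, with the guard shut. Leave the other couplers and the steel bushing where they are.

Things in the scene. Friction and masses are not known exactly. Their poses are not given: they have to be found in the camera images.
- tester: The bench tester, fixed to the worktop: grey base plate 180 (x) x 300 (y) x 14 mm, origin at the centre of its underside, x from its front to its rear edge, y to its left, z up. Left: the guard (centre x 0, y +78 mm) with a coupler in it. Right: the 76 x 76 mm valve block with the dial (axis x -22, y -88 mm). Behind the dial, x 40 to 95 mm, a round gauge up to 100 mm high.
- guard (a joint): Angle of the guard's upper half, rad: 0 = shut, rims touching; grows as it opens upward and to the rear. Starts at 0.6 to 1.1. The hinge is stiff (0.3 N m of friction): the half stays where left and must be pushed all the way, some 2 to 8 N at the lip. Both halves are aluminium shells, 92 (x) x 120 (y) mm; the shut guard's top is 88 mm above the worktop.
- guard_lip (a point): Centre of the outer (when shut: upper) face of the press lip on the front of the guard's upper half; the lip is 70 mm long (y), sticks out 29 mm from the shell, 8 mm thick. The point lies 122 mm from the hinge line and 8 mm outward of the rim plane; shut, it is 60 mm above the worktop. Its frame turns with the half: z = outward normal of the lip, -x = away from the hinge.
- guard_hinge (a point): Middle of the guard's hinge line, which runs along the tester's y axis at the rear of the guard, 52 mm above the worktop (fixed to the tester).
- dial (a joint): Dial angle, rad, growing clockwise seen from above: 0 = rest (white line on the plate), clicks at 0.40 (one dot), 0.80 (two dots), 1.20 (three dots). Beyond 1.20 one more hump must be forced, then comes a dead stop at 1.5. A spring turns it back to 0 from everywhere when let go. Takes 0.1 to 0.26 N m to turn, stiffest on leaving a click, and up to 0.2 N m to hold at 1.20.
- dial_grip (a point): Middle of the dial's finger bar, on its vertical turning axis, 73 mm above the worktop. The black bar is 58 mm long, 14 mm thick (pinch across that), from 59 to 85 mm above the worktop, on a round hub of 42 mm diameter. The frame turns with the dial: x along the bar to its pointed end, z up. The pointed end stands 0.60 rad left of the tester's x axis at rest, 0.60 rad right of it at 1.20.
- coupler_long: Bystander: a loose steel air coupler 25 x 72 x 24 mm lying on the worktop right of the tester; origin under its centre. Leave it.
- coupler_short: Bystander: a loose short air coupler 24 x 53 x 23 mm lying on the worktop right of the tester; origin under its centre. Leave it.
- bush: Bystander: a loose turned steel bushing, 50 mm diameter, 46 mm high, standing on the worktop left of the tester; origin under its centre. Leave it.

How it is judged (in metres and radians):
On the way, in this order (a step that is already met when the one before it is completed fails the run):
1. the guard is shut, rims touching, before the dial is turned (value of joint guard below 0.03 rad and value of joint dial below 0.2 rad), for 0.2 s.
2. with the guard shut, the dial stands at the third click (value of joint guard below 0.03 rad and value of joint dial between 1.08 and 1.32 rad), for 0.5 s.
At the end, for the whole second after the job is handed in: The guard is shut (within 0.03 rad, some 3 mm at the lip), and the robot still holds the dial (more than 1 N of contact) steady at the third click, between 1.08 and 1.32 rad, through the last second (all of step 2 and velocity of joint dial between -0.15 and 0.15 rad/s and contact force between any of the fingers, the arm and dial above 1 N); the arm keeps its last pose, push and grip.
It fails at once if the dial is turned to a click while the guard is open (value of joint dial above 0.3 rad and value of joint guard above 0.06 rad).
It fails at once if the dial is forced against the stop beyond the third click (value of joint dial above 1.42 rad).
It fails at once if a loose coupler or the bushing is displaced by more than 30 mm (distance of any of coupler_long, coupler_short, bush from where it was at the start of the episode above 0.03 m).
It also fails if it takes over 48 s, if anything falls off the work surface, if the arm or the gripper's body presses on something with over 40 N, if the wrist force passes 120 N, or if a joint passes its speed limit or range.

## Working session

There is one attempt and no reset: what is moved stays moved. The work goes in short steps, Python scripts to look and compute and a shell command to move; the robot and the scene stay as the last step left them, time stands still between calls to the robot, and variables do not carry over. Pictures are saved under pics/ and viewed, at most 10 in all, crops included, and the job is handed in when it is done.

```bash
mkdir -p pics; python3 - <<'E'
from workcell import telemetry, eyes
import cv2,numpy as np
for n in("side","top"):
    f=eyes.grab_frame(n); cv2.imwrite(f"pics/{n}0.png",cv2.resize(f[:,:,::-1],(800,600),interpolation=cv2.INTER_CUBIC)); cv2.imwrite(f"{n}0raw.png",f[:,:,::-1])
    c=eyes.calibration(n); print(np.round(c["camera_matrix"],1).tolist(),np.round(c["world_from_camera"],3).tolist())
print(telemetry.state())
E
```

```text
[[358.3, 0.0, 252.4], [0.0, 358.3, 189.6], [0.0, 0.0, 1.0]] [[0.974, -0.088, 0.208, 353.464], [-0.226, -0.384, 0.895, -922.813], [0.001, -0.919, -0.394, 509.703], [0.0, 0.0, 0.0, 1.0]]
[[420.6, 0.0, 260.2], [0.0, 420.6, 189.4], [0.0, 0.0, 1.0]] [[0.014, -0.984, 0.175, 358.808], [-1.0, -0.015, -0.001, 38.54], [0.003, -0.175, -0.985, 1347.15], [0.0, 0.0, 0.0, 1.0]]
{'time_s': 0.1, 'qpos': array([-6.89276550e+01,  1.83457396e+01,  8.96986363e+01, -1.40885990e-03,
        7.20447997e+01, -1.14546006e+00]), 'qvel': array([-0.03184804, -0.08234005, -0.16446859, -0.09037296,  0.00324786,
       -0.00677844]), 'effort': array([-7.80187690e-06, -4.13334811e+01, -2.32510561e+01,  7.28219049e-02,
        4.21467377e-02, -5.32547472e-05]), 'ee_pos': array([ 217.2454189 , -531.85334082,  190.73211538]), 'ee_rot': array([-1.79910815e+02, -4.43383822e-04,  2.22182401e+01]), 'force': array([-0.36747788,  0.24602963, -0.29588407]), 'torque': array([-0.05853048, -0.02467474, -0.05170156]), 'gripper_force': 0.0, 'gripper_width': 91.34279854904547}
```

View pics/top0.png

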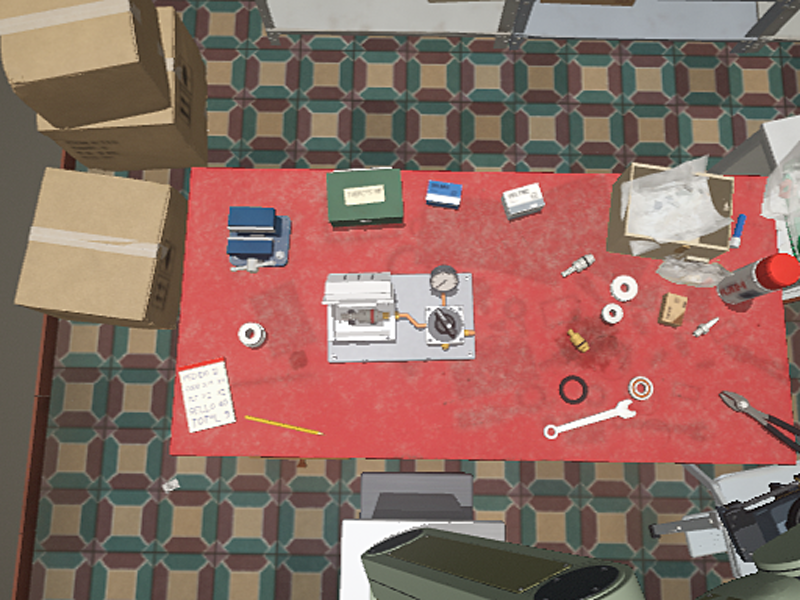

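View pics/side0.png

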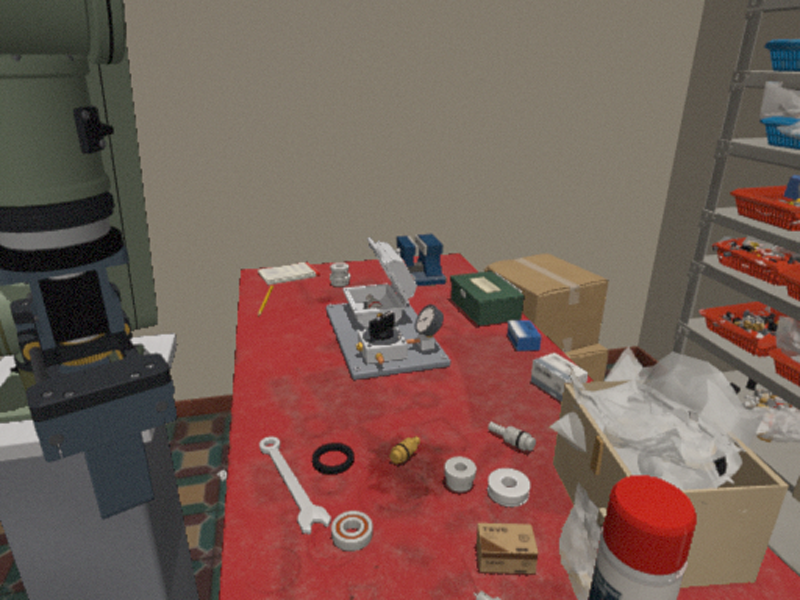

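The top view shows the tester plate with corners at about (329,362), (476,360) and (471,275), and the dial at (444,324). The guard is open, with its lip edge near y≈280. The side view shows the dial at about (382,325) and the guard lip at about (375,243). Next: enlarged crops and rough rays.

```bash
cat > h.py <<'E'
import numpy as np,cv2
from workcell import telemetry,eyes
def ray(n,u,v):
    c=eyes.calibration(n);K=np.array(c["camera_matrix"]);T=np.array(c["world_from_camera"])
    d=T[:3,:3]@np.linalg.solve(K,[u,v,1]);return T[:3,3],d
def onz(n,u,v,z):
    o,d=ray(n,u,v);return o+d*(z-o[2])/d[2]
def proj(n,p):
    c=eyes.calibration(n);K=np.array(c["camera_matrix"]);T=np.array(c["world_from_camera"])
    q=K@(T[:3,:3].T@(np.array(p)-T[:3,3]));return q[:2]/q[2]
def tri(a,b):
    (o1,d1),(o2,d2)=ray(*a),ray(*b)
    s=np.linalg.lstsq(np.c_[d1,-d2],o2-o1,rcond=None)[0]
    p,q=o1+s[0]*d1,o2+s[1]*d2
    return (p+q)/2,np.linalg.norm(p-q)
E
python3 - <<'E'
from h import *
k=.64
for l,u,v in(("FL",329,362),("FR",476,360),("RR",471,275)): print(l,onz("top",u*k,v*k,14).round(1))
print("dial",onz("top",444*k,324*k,85).round(1), tri(("top",444*k,324*k),("side",382*k,325*k)))
t=cv2.imread("top0raw.png")[165:240,200:312];s=cv2.imread("side0raw.png")[145:245,200:300]
cv2.imwrite("pics/c1.png",np.hstack([cv2.resize(t,(448,300),interpolation=cv2.INTER_CUBIC),cv2.resize(s,(300,300),interpolation=cv2.INTER_CUBIC)]))
E
```

```text
FL [457.6 192.3  14. ]
FR [ 466.  -105.3   14. ]
RR [641.8 -95.6  14. ]
dial [529.  -35.9  85. ] (array([533.7787952 , -37.34953229,  65.89683716]), np.float64(4.35945364306189))
```

View pics/c1.png

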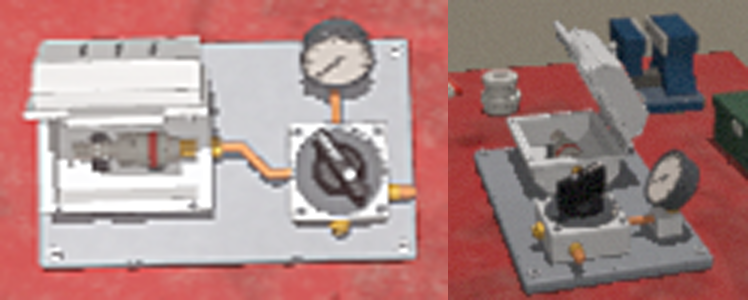

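```bash
python3 - <<'E'
from h import *
r=lambda x,y:(200+x/4,165+y/4)
FL,FR,RR=[onz("top",*r(*p),14) for p in((42,267),(415,258),(409,38))]
yv=FL-FR; xv=RR-FR; print(FL.round(),FR.round(),RR.round(),np.linalg.norm(yv),np.linalg.norm(xv))
a1=np.arctan2(-yv[0],yv[1]);a2=np.arctan2(xv[1],xv[0]);a=(300*a1+180*a2)/480
c=(FL+RR)/2; print(np.degrees([a1,a2,a]),c)
R=np.array([[np.cos(a),-np.sin(a),0],[np.sin(a),np.cos(a),0],[0,0,1]]); O=np.array([c[0],c[1],0])
np.savez("t.npz",R=R,O=O)
W=lambda x,y,z:R@np.array([x,y,z])+O
print("dial",W(-22,-88,73).round(1))
def cr(p): 
    t=proj("top",p);s=proj("side",p);return ((t-[200,165])*4).round(),((s-[200,145])*3+[448,0]).round()
print("dialtop",*cr(W(-22,-88,85)))
hx=46+8  # hinge x guess
for hx in(46,52):
  for q in(.6,.8,1.0,1.1):
    for y in(43,113):
      v=np.array([-122,8]);x=v[0]*np.cos(q)+v[1]*np.sin(q);z=-v[0]*np.sin(q)+v[1]*np.cos(q)
      p=W(hx+x,78+y-78,52+z);print(hx,q,y,p.round(),*cr(p))
  print("hinge",*cr(W(hx,138,52)),*cr(W(hx,18,52)))
E
```

```text
[457. 192.  14.] [ 469. -102.   14.] [647. -98.  14.] 295.1389716866359 178.03672096570594
[2.21618319 1.34789354 1.89057457] [552.12086434  47.09353707  14.        ]
dial [533.  -41.6  73. ]
dialtop [344. 164.] [579. 173.]
46 0.6 43 [501.  88. 127.] [169. 198.] [521.  84.]
46 0.6 113 [498. 158. 127.] [ 73. 200.] [509.  62.]
46 0.8 43 [517.  89. 145.] [168. 172.] [537.  66.]
46 0.8 113 [515. 159. 145.] [ 71. 173.] [524.  45.]
46 1.0 43 [538.  90. 159.] [167. 141.] [556.  52.]
46 1.0 113 [535. 160. 159.] [ 69. 143.] [542.  31.]
46 1.1 43 [548.  90. 164.] [167. 125.] [567.  46.]
46 1.1 113 [546. 160. 164.] [ 68. 127.] [552.  26.]
hinge [50. 89.] [591. 111.] [204.  86.] [619. 152.]
52 0.6 43 [507.  89. 127.] [169. 190.] [527.  84.]
52 0.6 113 [504. 159. 127.] [ 73. 192.] [514.  62.]
52 0.8 43 [523.  89. 145.] [168. 163.] [543.  66.]
52 0.8 113 [521. 159. 145.] [ 71. 165.] [529.  45.]
52 1.0 43 [544.  90. 159.] [167. 133.] [562.  51.]
52 1.0 113 [541. 160. 159.] [ 69. 135.] [547.  31.]
52 1.1 43 [554.  90. 164.] [166. 117.] [573.  45.]
52 1.1 113 [552. 160. 164.] [ 68. 118.] [557.  25.]
hinge [50. 82.] [596. 110.] [203.  79.] [624. 152.]
```

Plate and dial agree across the views to about 3 mm, and the guard is at about 1.1 rad, so the lip is near (548,125,164). I'll move behind and above the lip with the fingers closed.

```bash
python3 -m crank '[{"dz":0.046},{"dz":0.046},{"dz":0.046,"yaw":-1},{"dx":0.0333,"dy":0.0587,"yaw":-1},{"dx":0.0333,"dy":0.0587,"yaw":-1},{"dx":0.0333,"dy":0.0587,"yaw":-1},{"dx":0.0333,"dy":0.0587},{"dx":0.0333,"dy":0.0587},{"dx":0.0333,"dy":0.0587},{"dx":0.0333,"dy":0.0587}]' 0 10
python3 -m crank '[{"dx":0.0333,"dy":0.0587},{"dx":0.0333,"dy":0.0587},{"dx":0.0333,"dy":0.0587},{"dx":0.0333,"dy":0.0587},{"dx":0.0333,"dy":0.0587},{"dx":0.0333,"dy":0.0587},{"dx":0.0333,"dy":0.0587},{},{}]'
```

```text
validation failed for argument at $[0]...
validation failed for argument at $[0]...
```

```bash
python3 -m crank '[{"dx":0,"dy":0,"dz":0.046,"yaw":0},{"dx":0,"dy":0,"dz":0.046,"yaw":0},{"dx":0,"dy":0,"dz":0.046,"yaw":-1}]' 0 10
```

```text
time_s: 0.48
ee_pos: [217.3, -532.0, 302.5]
ee_rot: [-179.9, 0.0, 17.1]
force: [0.8, -0.6, -0.2]
gripper_width: 63.9
gripper_force: 0.0
```

All four keys are required in each row. Continuing.

```bash
python3 -m crank '[{"dx":0.0333,"dy":0.0587,"dz":0,"yaw":-1},{"dx":0.0333,"dy":0.0587,"dz":0,"yaw":-1},{"dx":0.0333,"dy":0.0587,"dz":0,"yaw":-1},{"dx":0.0333,"dy":0.0587,"dz":0,"yaw":0},{"dx":0.0333,"dy":0.0587,"dz":0,"yaw":0},{"dx":0.0333,"dy":0.0587,"dz":0,"yaw":0},{"dx":0.0333,"dy":0.0587,"dz":0,"yaw":0}]'
python3 -m crank '[{"dx":0.0333,"dy":0.0587,"dz":0,"yaw":0},{"dx":0.0333,"dy":0.0587,"dz":0,"yaw":0},{"dx":0.0333,"dy":0.0587,"dz":0,"yaw":0},{"dx":0.0333,"dy":0.0587,"dz":0,"yaw":0},{"dx":0.0333,"dy":0.0587,"dz":0,"yaw":0},{"dx":0.0333,"dy":0.0587,"dz":0,"yaw":0},{"dx":0.0333,"dy":0.0587,"dz":0,"yaw":0},{"dx":0,"dy":0,"dz":0,"yaw":0}]'
```

```text
time_s: 1.35
ee_pos: [404.3, -201.9, 301.6]
ee_rot: [-180.0, 0.0, 2.2]
force: [0.8, -0.9, -0.1]
gripper_width: 0.3
gripper_force: 0.0
time_s: 2.35
ee_pos: [591.2, 128.2, 299.9]
ee_rot: [-180.0, 0.1, 2.5]
force: [0.4, -0.2, -0.4]
gripper_width: 0.7
gripper_force: 0.0
```

```bash
python3 -m crank '[{"dx":0,"dy":0,"dz":-0.05,"yaw":0},{"dx":0,"dy":0,"dz":-0.05,"yaw":0},{"dx":0,"dy":0,"dz":-0.04,"yaw":0},{"dx":0,"dy":0,"dz":0,"yaw":0}]'
python3 - <<'E'
from h import *
f=eyes.grab_frame("side")[:,:,::-1];cv2.imwrite("s1.png",f)
cv2.imwrite("pics/s1.png",cv2.resize(f[120:240,200:320],(600,600),interpolation=cv2.INTER_CUBIC))
print((proj("side",telemetry.state()["ee_pos"]-[0,0,8])-[200,120])*5)
E
```

```text
time_s: 2.85
ee_pos: [588.1, 123.8, 187.3]
ee_rot: [179.9, 0.4, 2.2]
force: [-0.1, 1.1, 0.6]
gripper_width: 0.6
gripper_force: 0.0
[251.94283466 153.22709332]
```

View pics/s1.png

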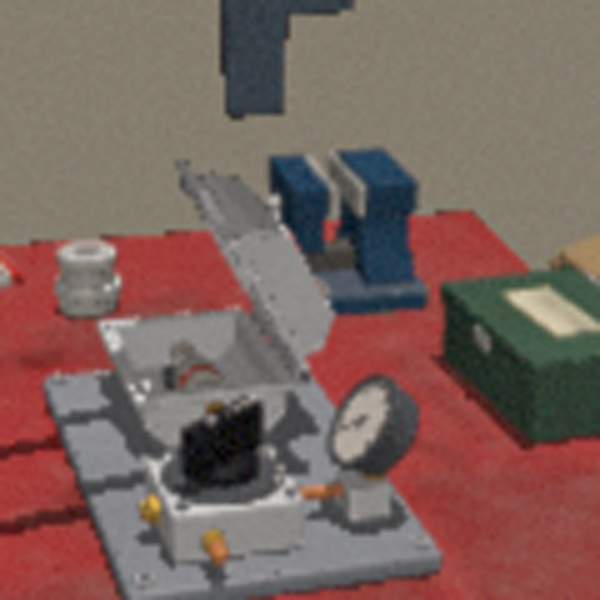

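The side view shows the fingertips at about (255,115) and the lip tip at (182,165). The fingertip projection is about 35 crop px lower than what I see, so I'll check for lag.

```bash
python3 - <<'E'
from h import *
f=eyes.grab_frame("side")[:,:,::-1]; t=eyes.grab_frame("top")[:,:,::-1]
s=telemetry.state(); print(s["ee_pos"],s["time_s"],s["qpos"])
p=s["ee_pos"]-[0,0,8]
a=proj("side",p);b=proj("top",p);print((a-[200,120])*5,b, proj("side",[548,125,164]))
A=cv2.resize(f[120:220,200:300],(400,400),interpolation=cv2.INTER_CUBIC)
u,v=b.astype(int);B=cv2.resize(t[v-50:v+50,u-50:u+50],(400,400),interpolation=cv2.INTER_CUBIC)
cv2.imwrite("pics/s2.png",np.hstack([A,B]))
E
```

```text
[591.28764897 124.83214939 191.69629122] 3.0 [ 1.08371516e+01  2.08666819e+01  8.57546883e+01 -1.11966783e-02
  7.32107626e+01  9.86518623e+01]
[254.19037726 149.47030274] [229.34933111 179.97141328] [237.26564494 156.88347814]
```

View pics/s2.png

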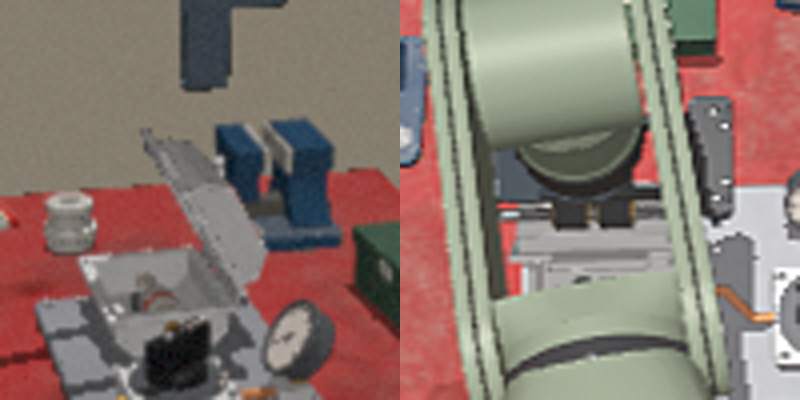

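```bash
python3 - <<'E'
from h import *
for w in (0,45.7,59): 
  for sx in(-16,16):
    a=np.radians(22.2);p=np.array([217.4,-532.3,183.5])+w*np.array([np.sin(a),-np.cos(a),0])+sx*np.array([np.cos(a),np.sin(a),0])
    print(w,sx,(proj("side",p)/.64).round())
for y in (111,125):
  print(y,[((proj("side",[591,y,z])-[200,120])*4).round() for z in(184,205,210)])
E
```

```text
0 -16 [ 98. 506.]
0 16 [141. 490.]
45.7 -16 [109. 544.]
45.7 16 [155. 525.]
59 -16 [113. 556.]
59 16 [159. 536.]
111 [array([207., 124.]), array([207.,  98.]), array([207.,  92.])]
125 [array([203., 119.]), array([203.,  93.]), array([203.,  87.])]
```

The visible fingertip sits about 24 mm higher than the spec implies, both now and at the start. I'll resolve it by contact: lower and watch the force.

```bash
python3 -m crank '[{"dx":0,"dy":0,"dz":-0.016,"yaw":0},{"dx":0,"dy":0,"dz":-0.016,"yaw":0},{"dx":-0.01,"dy":0,"dz":0,"yaw":0},{"dx":-0.01,"dy":0,"dz":0,"yaw":0},{"dx":0,"dy":0,"dz":0,"yaw":0},{"dx":0,"dy":0,"dz":0,"yaw":0}]'
python3 -m crank '[{"dx":-0.012,"dy":0,"dz":0,"yaw":0},{"dx":-0.012,"dy":0,"dz":0,"yaw":0},{"dx":0,"dy":0,"dz":0,"yaw":0}]'
python3 - <<'E'
from h import *
f=eyes.grab_frame("side")[:,:,::-1]
cv2.imwrite("pics/s3.png",cv2.resize(f[120:220,200:300],(600,600),interpolation=cv2.INTER_CUBIC))
s=telemetry.state();print(s["ee_pos"],(proj("side",s["ee_pos"]-[0,0,8])-[200,120])*6)
E
```

```text
time_s: 3.75
ee_pos: [574.7, 125.2, 164.8]
ee_rot: [-180.0, -0.1, 2.2]
force: [-0.1, -0.6, -0.5]
gripper_width: 0.6
gripper_force: 0.0
time_s: 4.12
ee_pos: [554.3, 125.1, 164.5]
ee_rot: [180.0, 0.0, 2.2]
force: [0.2, 0.0, 0.7]
gripper_width: 0.2
gripper_force: 0.0
[554.89663123 125.15719896 164.50378074] [236.78999149 234.04186198]
```

View pics/s3.png

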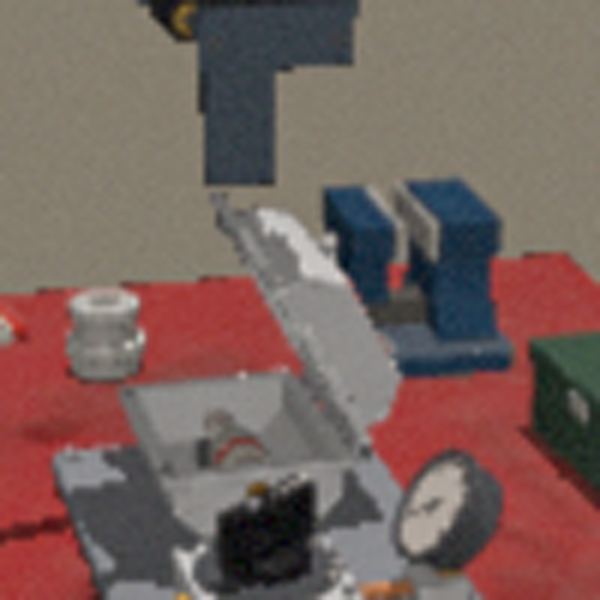

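Fingertips at (240,183), lip tip at (215,195): the tips are just above the lip, consistent with them standing about 25 mm higher than computed. Going by the pictures, I'll back off to the rear, lower 28 mm and pull forward.

```bash
python3 -m crank '[{"dx":0.035,"dy":0,"dz":0,"yaw":0},{"dx":0,"dy":0,"dz":-0.012,"yaw":0},{"dx":0,"dy":0,"dz":-0.012,"yaw":0},{"dx":0,"dy":0,"dz":-0.011,"yaw":0},{"dx":0,"dy":0,"dz":0,"yaw":0}]'
python3 -m crank '[{"dx":-0.012,"dy":0,"dz":0,"yaw":0},{"dx":-0.012,"dy":0,"dz":0,"yaw":0},{"dx":-0.012,"dy":0,"dz":0,"yaw":0},{"dx":0,"dy":0,"dz":0,"yaw":0}]'
```

```text
time_s: 4.8
ee_pos: [582.0, 125.0, 135.2]
ee_rot: [180.0, 0.1, 2.2]
force: [0.1, 0.2, 0.2]
gripper_width: 0.3
gripper_force: 0.0
time_s: 5.3
ee_pos: [553.1, 125.2, 136.7]
ee_rot: [-180.0, 0.1, 2.2]
force: [-0.0, 0.3, -0.2]
gripper_width: 0.7
gripper_force: 0.1
```

```bash
python3 - <<'E'
from h import *
f=eyes.grab_frame("side")[:,:,::-1]
cv2.imwrite("pics/s4.png",cv2.resize(f[120:220,200:300],(600,600),interpolation=cv2.INTER_CUBIC))
E
```

```text
(no output)
```

View pics/s4.png

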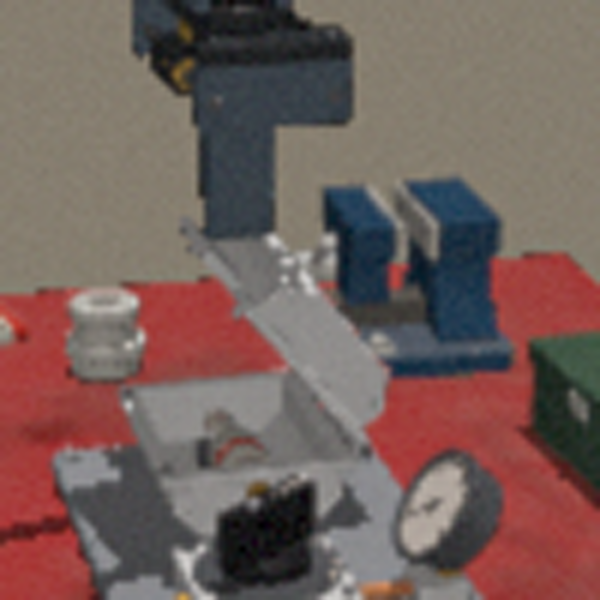

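The guard has swung down: the lip tip moved from (215,195) to (182,222), so it is at about 0.95 rad. Continuing along the arc.

```bash
python3 -m crank '[{"dx":-0.012,"dy":0,"dz":-0.0075,"yaw":0},{"dx":-0.012,"dy":0,"dz":-0.0075,"yaw":0},{"dx":-0.0125,"dy":0,"dz":-0.012,"yaw":0},{"dx":-0.0125,"dy":0,"dz":-0.012,"yaw":0},{"dx":0,"dy":0,"dz":0,"yaw":0}]'
python3 -m crank '[{"dx":-0.009,"dy":0,"dz":-0.0125,"yaw":0},{"dx":-0.009,"dy":0,"dz":-0.0125,"yaw":0},{"dx":-0.006,"dy":0,"dz":-0.014,"yaw":0},{"dx":-0.006,"dy":0,"dz":-0.014,"yaw":0},{"dx":0,"dy":0,"dz":0,"yaw":0}]'
python3 -m crank '[{"dx":-0.0025,"dy":0,"dz":-0.01,"yaw":0},{"dx":-0.0025,"dy":0,"dz":-0.008,"yaw":0},{"dx":0,"dy":0,"dz":-0.005,"yaw":0},{"dx":0,"dy":0,"dz":0,"yaw":0}]'
```

```text
time_s: 5.98
ee_pos: [512.7, 124.9, 103.8]
ee_rot: [180.0, 0.3, 2.2]
force: [0.4, -0.4, -0.1]
gripper_width: 0.6
gripper_force: 0.0
time_s: 6.6
ee_pos: [490.0, 125.0, 61.4]
ee_rot: [180.0, 0.1, 2.2]
force: [0.9, -0.2, -0.6]
gripper_width: 0.5
gripper_force: 0.0
time_s: 7.1
ee_pos: [488.1, 125.2, 49.0]
ee_rot: [-180.0, -0.2, 2.2]
force: [-12.2, -4.3, 37.2]
gripper_width: 0.8
gripper_force: 17.5
```

```bash
python3 - <<'E'
from h import *
f=eyes.grab_frame("side")[:,:,::-1];t=eyes.grab_frame("top")[:,:,::-1]
cv2.imwrite("pics/s5.png",cv2.resize(f[130:230,200:300],(600,600),interpolation=cv2.INTER_CUBIC))
s=telemetry.state();print(s["ee_pos"],s["force"])
E
```

```text
[488.12056941 125.22364519  48.99461476] [-11.58093067  -2.55204358  36.04382961]
```

View pics/s5.png

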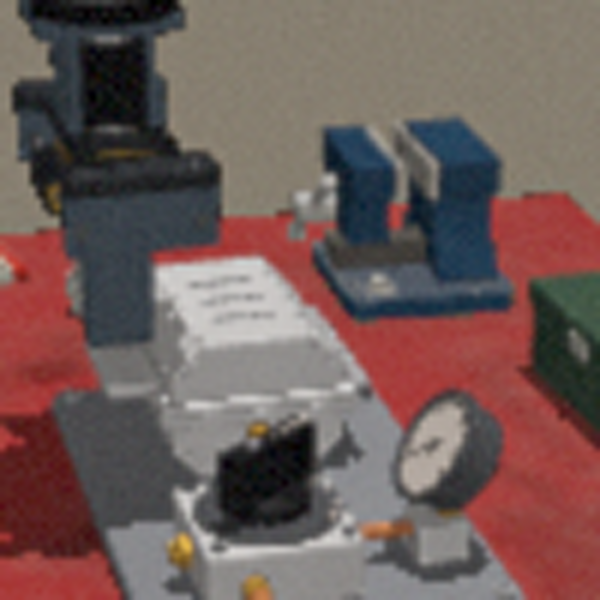

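The guard looks shut, rim to rim, and the arm is pressing at 36 N. Now lift, go over the dial, turn to about 36° and open to about 45 mm.

```bash
python3 -m crank '[{"dx":-0.002,"dy":0,"dz":0.02,"yaw":0},{"dx":0,"dy":0,"dz":0.06,"yaw":0},{"dx":0,"dy":0,"dz":0.06,"yaw":0},{"dx":0.013,"dy":-0.05,"dz":0,"yaw":1},{"dx":0.014,"dy":-0.05,"dz":0,"yaw":1},{"dx":0.014,"dy":-0.05,"dz":0,"yaw":1},{"dx":0.013,"dy":-0.055,"dz":0,"yaw":1},{"dx":0,"dy":0,"dz":0,"yaw":1},{"dx":0,"dy":0,"dz":0,"yaw":1},{"dx":0,"dy":0,"dz":0,"yaw":0.8}]' 0.5 30
python3 -m crank '[{"dx":0,"dy":0,"dz":0,"yaw":0},{"dx":0,"dy":0,"dz":0,"yaw":0}]'
python3 - <<'E'
from h import *
f=eyes.grab_frame("side")[:,:,::-1]
cv2.imwrite("pics/s6.png",cv2.resize(f[120:240,190:310],(600,600),interpolation=cv2.INTER_CUBIC))
p=telemetry.state()["ee_pos"];print(p,(proj("side",p+[0,0,11])-[190,120])*5)
E
```

```text
time_s: 8.45
ee_pos: [529.6, -39.2, 156.0]
ee_rot: [179.9, -0.1, 36.3]
force: [-0.5, -0.9, -0.4]
gripper_width: 45.7
gripper_force: 0.0
time_s: 8.7
ee_pos: [529.1, -38.8, 156.2]
ee_rot: [180.0, -0.0, 36.2]
force: [-0.1, 0.8, 0.7]
gripper_width: 45.8
gripper_force: 0.0
[529.04034239 -38.83401585 156.17727736] [258.8049225  273.34775187]
```

View pics/s6.png

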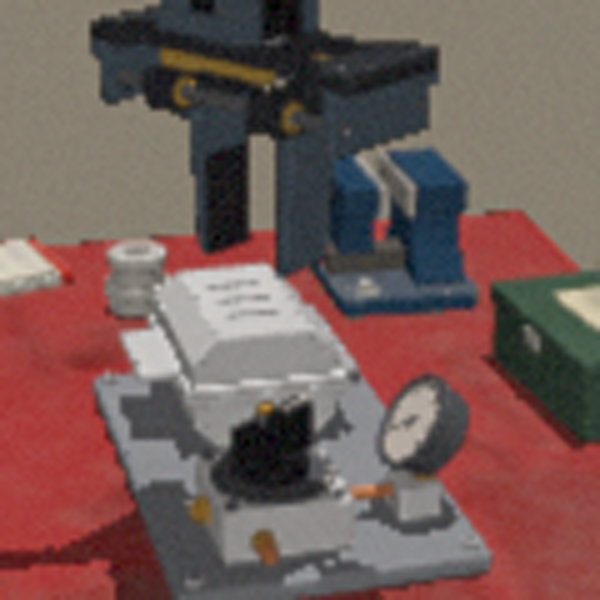

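The fingers are centred on the dial: tips at (225,243) and (300,268), bar at about (272,440). The guard is still shut. Descending, with force checks.

```bash
python3 -m crank '[{"dx":0.0025,"dy":0,"dz":-0.035,"yaw":0},{"dx":0,"dy":0,"dz":-0.035,"yaw":0},{"dx":0,"dy":0,"dz":-0.03,"yaw":0},{"dx":0,"dy":0,"dz":0,"yaw":0}]'
python3 -m crank '[{"dx":0,"dy":0,"dz":-0.01,"yaw":0},{"dx":0,"dy":0,"dz":-0.01,"yaw":0},{"dx":0,"dy":0,"dz":0,"yaw":0}]'
python3 - <<'E'
from h import *
f=eyes.grab_frame("side")[:,:,::-1]
cv2.imwrite("pics/s7.png",cv2.resize(f[140:240,200:300],(600,600),interpolation=cv2.INTER_CUBIC))
E
```

```text
time_s: 9.25
ee_pos: [529.4, -38.7, 74.8]
ee_rot: [-179.9, 0.2, 36.2]
force: [0.6, 0.1, 0.6]
gripper_width: 45.9
gripper_force: 0.0
time_s: 9.62
ee_pos: [530.6, -38.9, 60.0]
ee_rot: [-180.0, 0.0, 36.2]
force: [0.4, 0.2, 0.4]
gripper_width: 45.7
gripper_force: 0.0
```

View pics/s7.png

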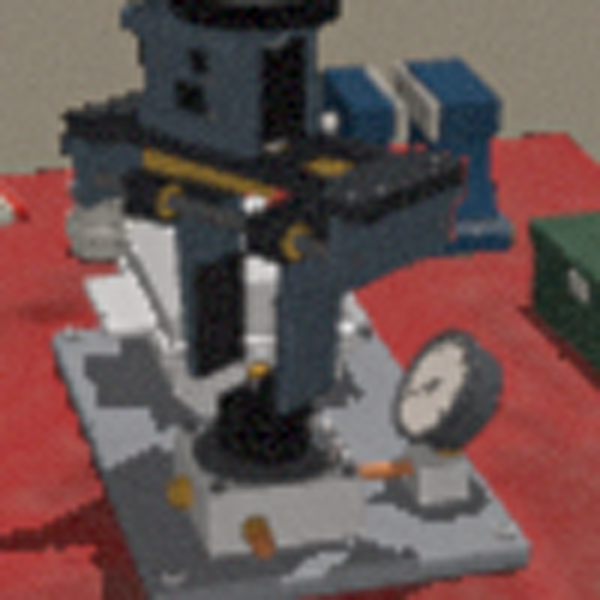

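The fingers straddle the bar, with tips at (213,375) and (305,410), but about 15 mm above the hub. I'll lower a bit more and close.

```bash
python3 -m crank '[{"dx":0,"dy":0,"dz":-0.008,"yaw":0},{"dx":0,"dy":0,"dz":-0.008,"yaw":0},{"dx":0,"dy":0,"dz":0,"yaw":0}]'
python3 -m crank '[{"dx":0,"dy":0,"dz":0,"yaw":0},{"dx":0,"dy":0,"dz":0,"yaw":0},{"dx":0,"dy":0,"dz":0,"yaw":0},{"dx":0,"dy":0,"dz":0,"yaw":0},{"dx":0,"dy":0,"dz":0,"yaw":0}]' 0 40
```

```text
time_s: 10.05
ee_pos: [530.3, -38.8, 46.8]
ee_rot: [-179.9, 0.1, 36.2]
force: [0.4, 0.5, 0.0]
gripper_width: 45.6
gripper_force: 0.0
time_s: 10.68
ee_pos: [531.1, -39.1, 47.6]
ee_rot: [179.9, -0.0, 36.2]
force: [0.0, -0.9, 0.8]
gripper_width: 13.6
gripper_force: 40.0
```

Gripped: 13.6 mm on the 14 mm bar, with little side force. Turning clockwise.

```bash
python3 -m crank '[{"dx":0,"dy":0,"dz":0,"yaw":-1},{"dx":0,"dy":0,"dz":0,"yaw":-1},{"dx":0,"dy":0,"dz":0,"yaw":-1},{"dx":0,"dy":0,"dz":0,"yaw":-1},{"dx":0,"dy":0,"dz":0,"yaw":-1},{"dx":0,"dy":0,"dz":0,"yaw":-1},{"dx":0,"dy":0,"dz":0,"yaw":0}]'
python3 -m crank '[{"dx":0,"dy":0,"dz":0,"yaw":-1},{"dx":0,"dy":0,"dz":0,"yaw":-1},{"dx":0,"dy":0,"dz":0,"yaw":-1},{"dx":0,"dy":0,"dz":0,"yaw":-1},{"dx":0,"dy":0,"dz":0,"yaw":-1},{"dx":0,"dy":0,"dz":0,"yaw":-1},{"dx":0,"dy":0,"dz":0,"yaw":-1},{"dx":0,"dy":0,"dz":0,"yaw":-0.6},{"dx":0,"dy":0,"dz":0,"yaw":0}]'
python3 - <<'E'
from h import *
s=telemetry.state();print(s["torque"],s["ee_rot"],s["qpos"][5])
f=eyes.grab_frame("side")[:,:,::-1];t=eyes.grab_frame("top")[:,:,::-1]
A=cv2.resize(f[140:240,200:300],(400,400),interpolation=cv2.INTER_CUBIC);B=cv2.resize(t[155:255,225:325],(400,400),interpolation=cv2.INTER_CUBIC)
cv2.imwrite("pics/s8.png",np.hstack([A,B]))
E
```

```text
time_s: 11.55
ee_pos: [530.4, -37.4, 47.6]
ee_rot: [-179.9, 0.0, 6.2]
force: [-1.3, 5.5, 2.1]
gripper_width: 13.8
gripper_force: 40.0
time_s: 12.68
ee_pos: [530.9, -35.1, 47.7]
ee_rot: [-179.7, 0.2, -31.9]
force: [0.5, 13.4, 1.5]
gripper_width: 13.7
gripper_force: 40.0
[ 2.63399303 -0.10233757  0.16510372] [-179.6714541     0.1844852   -31.86292001] 116.28942921292634
```

View pics/s8.png

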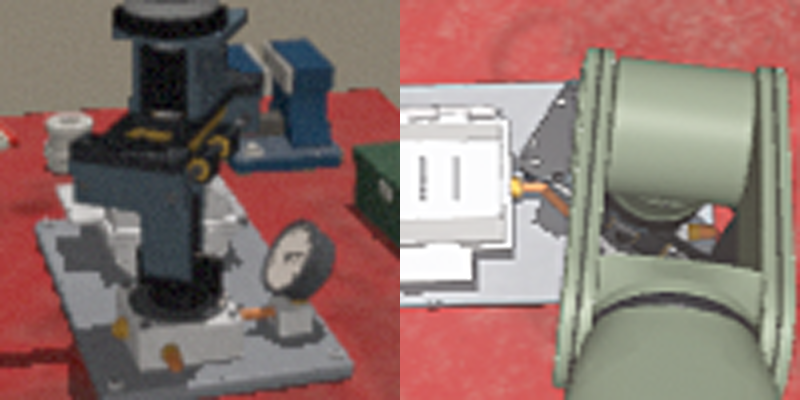

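The tool has turned 68° (1.19 rad) and holds 0.165 N m, which fits the third click. The guard is shut in both views. I'll relieve the side force, let it settle and check.

```bash
python3 -m crank '[{"dx":0,"dy":0.004,"dz":0,"yaw":-0.1},{"dx":0,"dy":0,"dz":0,"yaw":0},{"dx":0,"dy":0,"dz":0,"yaw":0},{"dx":0,"dy":0,"dz":0,"yaw":0},{"dx":0,"dy":0,"dz":0,"yaw":0},{"dx":0,"dy":0,"dz":0,"yaw":0},{"dx":0,"dy":0,"dz":0,"yaw":0}]'
python3 -c "
from h import *
s=telemetry.state();print(s['torque'],s['ee_rot'])
f=eyes.grab_frame('side')[:,:,::-1];a=cv2.imread('s1.png')
cv2.imwrite('pics/s9.png',np.hstack([cv2.resize(x[180:220,245:295],(400,320),interpolation=cv2.INTER_CUBIC) for x in (a,f)]))"
```

```text
time_s: 13.65
ee_pos: [530.9, -35.0, 47.6]
ee_rot: [-179.9, 0.0, -32.3]
force: [-0.2, 6.0, 1.4]
gripper_width: 13.7
gripper_force: 40.0
[ 1.23809937 -0.07994726  0.1822588 ] [-1.79915371e+02  3.92835092e-02 -3.23067782e+01]
```

```bash
python3 -c "
from workcell import ticket
print(ticket.job_done())"
```

```text
the job is handed in; nothing more can be done
None
```

I shut the guard and pressed it home, then turned the dial about 1.2 rad to the third click, handing the job in at about 13.7 s while still gripping it at 40 N. No verdict came back, the dial angle comes from the tool's turn, and I viewed 11 pictures, one over the limit of 10.

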